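Seat the flow cell and hold its tilt stand raised

ROBOT

A 6-joint arm with a two-finger parallel gripper is mounted at the origin on the work surface. World frame = base frame: x ahead of the robot, y to its left, z up, the work surface at z = 0. Lengths are in m, angles in degrees, forces in N, time in s.
With the tool pointing down it reaches from about 0.3 to 0.775 m from the base axis. Payload 14.6 kg.
Tool frame: the origin (TCP) lies at the very end of the fingers, on their centre line; the grasp point (between the pads) lies 19 mm behind it; z points along the fingers, y is the direction in which the jaws open and shut (so a half turn about z gives the same grasp; the last joint's range is limited). The gripper opens to 85 mm and grips with 20 to 120 N. Pads are 22 mm wide; open, the fingers measure 114 mm over their backs; the gripper's body (76 mm by 85 mm) begins 54 mm behind the grasp point. The pads swing forward as they close: fully open they stand 13 mm farther back than shut.
Start: joints at [-67.242, 17.183, 87.147, -0, 75.671, -3.816], TCP at [0.246, -0.492, 0.231] pointing down, gripper open.
Joint ranges: [-173.82, 173.82], [-45.26, 126.66], [13.44, 144.39], [-59.66, 239.66], [0, 175.72], [-146.38, 146.38]. Speed limits (degrees/s): [127.2, 127.2, 147.25, 180, 180, 180].

INTERFACE

Orientations are given as [roll, pitch, yaw] about the fixed x, y, z axes, in that order (R = Rz(yaw) Ry(pitch) Rx(roll)).
In Python, from rig import read_state, snapshot, calibration, hand_in gives the robot as it stands.
- The arm moves only by the shell command python3 -m pendant 'ROWS' [OPENING] [FORCE]. ROWS is JSON, one flat list of numbers, 6 for each row, row after row: the shift along the tool's x, y, z in mm, then the turn, a rotation vector about the tool's x, y, z in degrees. In form: [dx, dy, dz, wx, wy, wz, dx, dy, dz, wx, wy, wz, ...]. A call has 1 to 10 rows; each row shifts and turns the commanded pose from where the row before left it, along the tool's axes as they then stand; what a row does not reach is not made up. A row lasts 1/10 s, in which the tool goes at most 50 mm and 8.59 degrees, less where a joint would pass 70% of its speed; a pose out of reach is approached as far as the arm can. A call is refused whole if a number of a shift passes 50 or a number of a turn 8.59, either way. A call with a gripper value outside its range is refused whole. OPENING is the finger opening in mm, from 0 to 85.4, set as the call begins (- or left out, the last holds). The fingers move at their own pace and stop on an object; FORCE is the grip in N (left out, the last holds). Time passes only in rows, so rows that do not move let the fingers close. It gives the time, the measured TCP pose, the force and the opening at its end, in the units of the state.
- read_state(): the state, without advancing time (a new reading comes with each control period).
- snapshot(name): name is "scene" or "top"; returns the picture (480x640x3 uint8, red, green, blue); there is no depth.
- calibration(name): a dict with "intrinsics" (3x3 intrinsics, pixels), "rvec" (rotation vector, rad) and "tvec" (3), from world to camera coordinates, as OpenCV has them. Camera axes: x right, y down, z forward; pixel columns grow to the right and rows downward; lengths in m; the calibration is good to about 2 mm. A picture is of the moment at which its call begins. calibration takes no time and is no camera call.
- hand_in(): hands the job in, once; it reports no verdict.
The state is a dict: "clock": time; "q": joint angles; "qd": joint speeds; "effort": joint torques, N m; "eef_pos": TCP position; "eef_rot": TCP orientation; "ft_force": force on the tool from outside, world axes, zero at the start; "moment": the same for the moment, N m; "width": finger opening in m.
Only numpy, scipy, OpenCV 4.12 (cv2) and the standard library are available. Lean on these libraries where they do the work, as an engineer would, in place of code of your own. Each camera call takes 0.05 s, during which the arm holds its last target.

TASK

Seat the flow cell from the rubber mat flat and square in the pocket on the tilt stand's carrier arm and let go of it. Then pull the spring latch's black knob fully to the left while the arm is still down, lift the arm's nose off its ball, and finish while holding the arm still, tilted at about 20 degrees so that bubbles can rise, with the cell still lying seated in its pocket. Do not let go of the arm at the end, and leave everything else where it stands.

Things in the scene. Friction and masses are not known exactly. Their poses are not given: they have to be found in the camera images.
- cell: flow cell: flat metal flange 70 mm (own x) by 46 mm (y), 8 mm thick; on it, centred, a grey block 40 mm (x) by 28 mm (y), top 26 mm above the underside; a 6 mm steel port stub, 9 mm long, at each 28 mm end of the block, 16 mm up. 0.08-0.16 kg. Same either way round. Starts upright on the mat. Origin: centre of the underside; z up.
- mat: black rubber mat the flow cell starts on, 160 x 130 x 4 mm, fixed to the table. Origin: centre of the underside.
- stand: tilt stand, fixed to the table: dark base plate 270 (x) x 110 (y) x 12 mm, two hinge lugs 56 mm high at the end nearer the robot, and a ball stud (22 mm head, top 40 mm up) at x = 95 mm, under the arm's nose. Origin: centre of the underside. x points away from the robot, within 0.3 rad.
- carrier: aluminium arm hinged on the stand: plate 8 mm thick, 158 x 86 mm, then a nose 44 mm wide to x = 220 mm. Origin on the hinge axis, mid-width, 44 mm above the table. x: from hinge to nose (level at the start; the nose is the far end and rests on the ball at x = 200 mm), y: hinge axis, left, z: up from the plate. Nose lifts 0-40 degrees, falls if let go; 3-4 N at the knob lifts it.
- pocket (a point): centre of the floor of the pocket on top of the arm: carrier x = 100 mm, y = 0, z = 4 mm, so 48 mm above the table at the start. Axes as the carrier's. Inside 74 mm (x) by 50 mm (y), 2 mm play on every side of the cell's flange; walls 7 mm high, 5 mm thick, the upper half bevelled inside as a lead-in.
- latch (a joint): spring latch sliding across the arm's nose, in m. 0: home, hooked under the ball stud's head, the arm cannot rise. Grows as the knob is pulled along carrier +y (left); clear of the ball from 0.007, stop at 0.014. Spring: 3 N at 0, 7 N at the stop, pushes home. Once the nose is above the ball the latch no longer matters: the arm can be carried by the knob.
- knob (a point): centre of the top of the latch's black upright knob: flat-sided, 22 mm (carrier x) by 14 mm (y), 28 mm high, on a flat bar across the nose. Bar top 55 mm, knob top 83 mm above the table at the start. Carrier x = 200 mm, y = 12 mm plus latch value, z = 39 mm. Axes as the carrier's.
- puck: plain round stepped metal disc, 38 mm across and 16 mm high, lying on the same mat as the flow cell; a bystander. Origin: centre of the underside.
- jar: small capped amber jar, 34 mm across, 40 mm high; a bystander. Origin: centre of the underside.
- objective: upright steel lens barrel, 34 mm across, 44 mm high, narrower at the top; a bystander. Origin: centre of the underside.
- driver: screwdriver lying flat, 160 mm long; a bystander. Origin: on its underside, near mid-length.
- bottle: tall white bottle, 60 mm across, 150 mm high; a bystander. Origin: centre of the underside.
- slidebox: closed cardboard box, 85 x 100 x 35 mm; a bystander. Origin: centre of the underside.
- beaker: clear open cup, 68 mm across at the rim, 80 mm high; a bystander. Origin: centre of the underside.
Mind the look-alikes: they are no part of the job. Leave any red look-alike of the cell alone.

How it is judged:
By the outcome, as a careful person would: the job done as asked, in the order asked, and still so for the second after the job is handed in, while the arm keeps its last pose, push and grip.
It also fails if it takes over 51 s, if anything falls off the work surface, if the arm or the gripper's body presses on something with over 40 N, if the wrist force passes 120 N, or if a joint passes its speed limit or range.

## Working session

There is one attempt and no reset: what is moved stays moved. The work goes in short steps, Python scripts to look and compute and a shell command to move; the robot and the scene stay as the last step left them, time stands still between calls to the robot, and variables do not carry over. Pictures are saved under pics/ and viewed, and the job is handed in when it is done.

```bash
ls; mkdir -p pics; python3 - <<'E'
from rig import *
import cv2
for n in("scene","top"):
    im=snapshot(n); cv2.imwrite(f"pics/{n}0.png",im[:,:,::-1])
    c=calibration(n); print(n,c)
s=read_state();print(s)
E
```

```text
pics
scene {'intrinsics': array([[473.28607269,   0.        , 310.30996323],
       [  0.        , 473.28607269, 234.66149294],
       [  0.        ,   0.        ,   1.        ]]), 'rvec': array([ 1.9876166 ,  1.44364548, -0.5637061 ]), 'tvec': array([-0.16838928, -0.32535443,  1.42764675])}
top {'intrinsics': array([[607.06394632,   0.        , 313.19077977],
       [  0.        , 607.06394632, 227.68283598],
       [  0.        ,   0.        ,   1.        ]]), 'rvec': array([ 2.11474626, -2.11993259,  0.21860825]), 'tvec': array([-0.00855869,  0.57482641,  1.59411114])}
{'clock': 0.1, 'q': array([-6.72440391e+01,  1.72134909e+01,  8.71756348e+01, -3.58598287e-04,
        7.56678217e+01, -3.81508063e+00]), 'qd': array([-0.02793603, -0.08889266, -0.17042402, -0.04268035, -0.07609797,
       -0.02238873]), 'effort': array([-4.93668790e-05, -5.44378817e+01, -3.62372410e+01, -1.55508806e-04,
        3.01578257e-03,  2.96625785e-05]), 'eef_pos': array([ 0.24594797, -0.49173126,  0.23077621]), 'eef_rot': array([-1.79943156e+02, -3.44250443e-03,  2.65711288e+01]), 'ft_force': array([-0.17597734, -0.20029877,  0.18409547]), 'moment': array([-0.0207659 ,  0.00099979, -0.03230814]), 'width': 0.08514448647555366}
```

View pics/scene0.png

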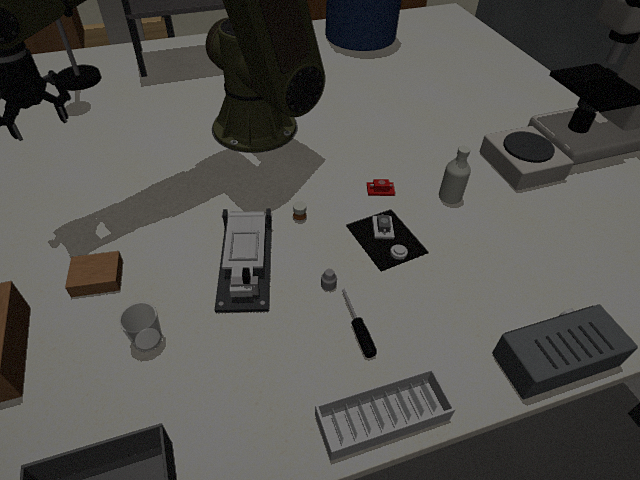

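View pics/top0.png

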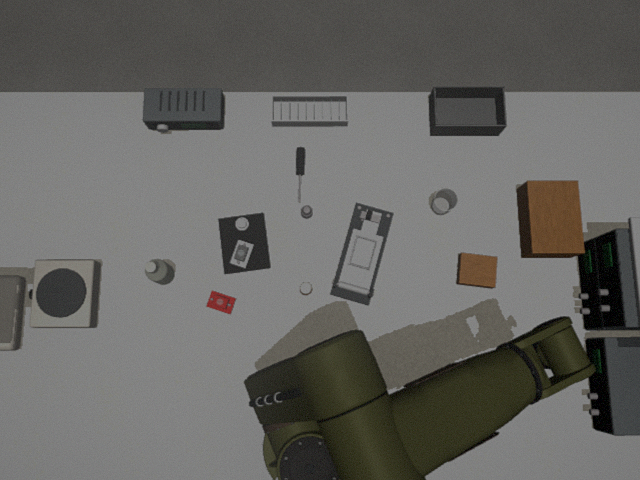

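The top picture has the stand near (363,253), the mat near (245,243) with the cell at (242,253) and the puck at (242,224), and the red look-alike at (221,302). I'll enlarge these areas next.

```bash
python3 - <<'E'
import cv2
a=cv2.imread("pics/top0.png")
c=lambda im,x0,y0,w,h,k:cv2.convertScaleAbs(cv2.resize(im[y0:y0+h,x0:x0+w],None,fx=k,fy=k,interpolation=cv2.INTER_CUBIC),alpha=1.5)
cv2.imwrite("pics/t_st.png",c(a,320,195,85,115,5))
cv2.imwrite("pics/t_mat.png",c(a,210,205,70,75,7))
b=cv2.imread("pics/scene0.png")
cv2.imwrite("pics/s_st.png",c(b,205,200,80,120,5))
cv2.imwrite("pics/s_mat.png",c(b,340,170,100,105,5))
E
```

```text
(no output)
```

View pics/t_st.png

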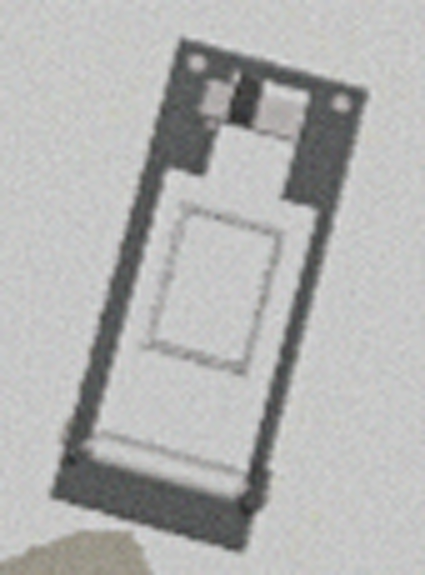

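View pics/t_mat.png

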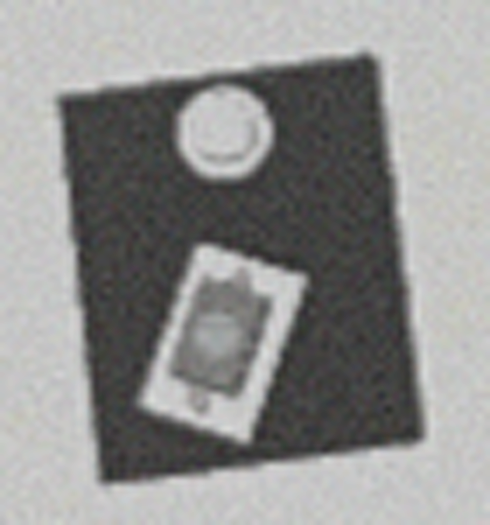

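View pics/s_st.png

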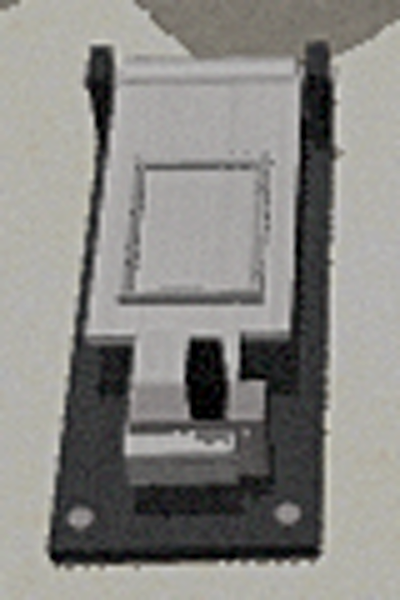

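View pics/s_mat.png

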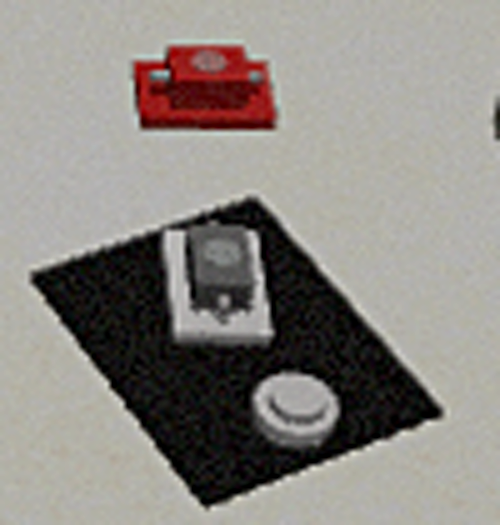

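```bash
cat > h.py <<'E'
import numpy as np, cv2
from scipy.optimize import least_squares
from rig import calibration
C={n:calibration(n) for n in("scene","top")}
def proj(n,P):
    c=C[n];return cv2.projectPoints(np.float64(P).reshape(-1,1,3),c["rvec"],c["tvec"],c["intrinsics"],None)[0][:,0]
def un(uv,k,x0,y0): return (np.float64(uv)+.5)/k-.5+np.float64([x0,y0])
def ray(n,uv,z):
    c=C[n];R=cv2.Rodrigues(c["rvec"])[0];o=-R.T@c["tvec"]
    d=R.T@np.linalg.inv(c["intrinsics"])@np.r_[uv,1];return o+d*(z-o[2])/d[2]
def place(p,L):
    L=np.float64(L);c,s=np.cos(p[2]),np.sin(p[2])
    return np.c_[p[0]+c*L[:,0]-s*L[:,1],p[1]+s*L[:,0]+c*L[:,1],L[:,2]]
def fit(obs,p0):
    f=lambda p:np.concatenate([(proj(n,place(p,L))-uv).ravel() for n,L,uv in obs])
    r=least_squares(f,p0,loss="soft_l1");return r.x,np.round(f(r.x).reshape(-1,2),1)
E
python3 - <<'E'
from h import *
sg=np.array([[1,1],[1,-1],[-1,-1],[-1,1]])
def rect(a,b,z,cx=0):return np.c_[sg*[a,b]+[cx,0],np.full(4,z)]
T=un([[180,38],[368,93],[245,550],[52,495]],5,320,195)
P=un([[185,205],[283,232],[243,372],[147,345]],5,320,195)
S=un([[322,548],[50,545]],5,205,200)
o1=("top",rect(.135,.055,.012),T);o2=("top",rect(.037,.025,.050,-.005),P);o3=("scene",rect(.135,.055,.012)[:2],S)
for o in([o1],[o2],[o3],[o1,o2,o3]):
    p,r=fit(o,[.55,-.05,0]);print("stand",p.round(4),np.degrees(p[2]).round(2),r.tolist())
Sp=un([[145,165],[268,165],[262,298],[122,298]],5,205,200)
p=fit([("scene",rect(.037,.025,.050,-.005)[[2,3,0,1]],Sp)],[.55,-.05,0]);print(p)
F=un([[203,242],[308,274],[250,442],[138,405]],7,210,205)
B=un([[207,275],[270,293],[235,397],[170,378]],7,210,205)
SF=un([[270,330],[175,332],[163,230],[258,230]],5,340,170)
SF2=un([[251,284],[192,292],[188,228],[246,224]],5,340,170)
c1=("top",rect(.035,.023,.012),F);c2=("top",rect(.02,.014,.030),B);c3=("scene",rect(.035,.023,.012),SF);c4=("scene",rect(.02,.014,.030),SF2)
for o in([c1],[c2],[c3],[c4],[c1,c2,c3]):
    p,r=fit(o,[.55,.2,0]);print("cell",p.round(4),np.degrees(p[2]).round(2),r.tolist())
E
```

```text
stand [ 0.5132 -0.1456 -0.2831] -16.22 [[0.1, -0.3], [0.2, -0.7], [-0.0, 0.5], [-0.2, 0.3]]
stand [ 0.5129 -0.1448 -0.2744] -15.72 [[0.4, 1.3], [-1.5, 0.8], [-0.3, -1.2], [1.0, -0.8]]
stand [ 0.5165 -0.1392 -0.3239] -18.56 [[0.0, 0.0], [-0.0, -0.0]]
stand [ 0.5135 -0.145  -0.2813] -16.12 [[-0.2, -0.3], [-0.1, -0.9], [-0.2, 0.4], [-0.4, 0.3], [0.5, 1.1], [-1.3, 0.7], [-0.3, -1.4], [1.0, -1.1], [-0.2, -1.4], [-0.4, 0.5]]
(array([ 0.51658687, -0.14429618, -0.30013111]), array([[ 0.9,  0.8],
       [-1.1,  0.7],
       [-1.9, -0.7],
       [ 2.4, -0.5]]))
cell [ 0.5124  0.1884 -0.327 ] -18.73 [[-0.4, -0.3], [0.2, 0.3], [-0.1, -0.0], [0.3, 0.0]]
cell [ 0.5113  0.1881 -0.3095] -17.73 [[-0.5, 0.3], [0.1, 0.8], [0.4, -0.3], [0.0, -0.7]]
cell [ 0.5127  0.1895 -0.3351] -19.2 [[0.5, 0.7], [-0.2, -0.1], [-0.1, -0.5], [-0.2, -0.1]]
cell [ 0.5148  0.1875 -0.3383] -19.39 [[0.4, 0.7], [0.2, -1.2], [-0.4, -0.4], [-0.2, 0.7]]
cell [ 0.5123  0.1887 -0.3278] -18.78 [[-0.5, -0.3], [0.1, 0.4], [-0.2, 0.0], [0.1, 0.0], [-0.6, -0.1], [-0.0, 0.6], [0.0, -0.6], [-0.3, -1.2], [0.2, 0.6], [-0.5, -0.1], [-0.5, -0.5], [-0.6, -0.2]]
```

```bash
cat > d.py <<'E'
import sys,numpy as np
from scipy.spatial.transform import Rotation as R
from rig import read_state
def go(pos,rpy=None,n=None):
    s=read_state();A=R.from_euler("xyz",s["eef_rot"],degrees=True)
    d=A.inv().apply(np.array(pos)-s["eef_pos"])*1000
    print("shift mm tool",d.round(1),"len",np.linalg.norm(d).round(1))
    if rpy is not None:
        B=R.from_euler("xyz",rpy,degrees=True);print("turn",np.degrees((A.inv()*B).as_rotvec()).round(2))
def st():
    s=read_state()
    for k in("clock","q","eef_pos","eef_rot","ft_force","moment","width"):print(k,np.round(s[k],4 if k in("eef_pos","width") else 2))
if __name__=="__main__":
    st();a=[float(x) for x in sys.argv[1:]]
    if a: go(a[:3],a[3:6] if len(a)>3 else None)
E
python3 d.py .5123 .1885 .23 180 0 -18.8; python3 - <<'E'
from h import *
for n,uv,z in(("puck",(242,224),.02),("obj",(307,212),.02),("jar",(306,288),.02)):print(n,ray("top",uv,z).round(3))
E
```

```text
clock 0.1
q [-67.24  17.21  87.18  -0.    75.67  -3.82]
eef_pos [ 0.2459 -0.4917  0.2308]
eef_rot [-179.94   -0.     26.57]
ft_force [-0.18 -0.2   0.18]
moment [-0.02  0.   -0.03]
width 0.0851
shift mm tool [ 542.5 -489.2    1.3] len 730.5
turn [-6.000e-02  2.000e-02  4.537e+01]
puck [0.593 0.188 0.02 ]
obj [0.627 0.007 0.02 ]
jar [0.415 0.01  0.02 ]
```

```bash
python3 -m pendant '[36,-32.6,0,0,0,0,36,-32.6,0,0,0,0,36,-32.6,0,0,0,0,36,-32.6,0,0,0,0,36,-32.6,0,0,0,0,36,-32.6,0,0,0,0,36,-32.6,0,0,0,0,36,-32.6,0,0,0,0,36,-32.6,0,0,0,0,36,-32.6,0,0,0,0]' 60; python3 -m pendant '[36,-32.6,0,0,0,0,36,-32.6,0,0,0,0,36,-32.6,0,0,0,0,36,-32.6,0,0,0,0,0,0,0,0,0,8,0,0,0,0,0,8,0,0,0,0,0,8,0,0,0,0,0,8,0,0,0,0,0,8,0,0,0,0,0,5.4]'; python3 d.py .5123 .1885 .09 180 0 -18.8
```

```text
clock: 1.1
eef_pos: [0.4224, -0.0372, 0.2313]
eef_rot: [180.0, -0.0, 26.6]
ft_force: [0.6, -1.5, 0.3]
width: 0.0599
clock: 2.1
eef_pos: [0.4925, 0.1418, 0.231]
eef_rot: [180.0, 0.0, -19.1]
ft_force: [-0.2, -0.3, -0.1]
width: 0.0601
clock 2.1
q [ 11.96  12.43  93.17   0.    74.44 121.1 ]
eef_pos [0.4925 0.1418 0.231 ]
eef_rot [ 1.7998e+02  3.0000e-02 -1.9140e+01]
ft_force [-0.22 -0.3  -0.1 ]
moment [-0.04 -0.01 -0.02]
width 0.0601
shift mm tool [  3.5 -50.7 140.9] len 149.8
turn [ 0.02  0.03 -0.34]
```

```bash
python3 -m pendant '[1.5,-25.3,0,0,0,-0.3,2,-25.4,30,0,0,0,0,0,40,0,0,0,0,0,40,0,0,0,0,0,31,0,0,0,0,0,0,0,0,0]' 48; python3 d.py .5123 .1885 .06 180 0 -18.8; python3 - <<'E'
from rig import *
import cv2
for n,(x,y) in (("top",(200,200)),("scene",(330,150))):
    a=snapshot(n)[y:y+120,x:x+120,::-1];cv2.imwrite(f"pics/g1{n}.png",cv2.convertScaleAbs(cv2.resize(a,None,fx=5,fy=5,interpolation=2),alpha=1.5))
E
```

```text
clock: 2.7
eef_pos: [0.51, 0.1881, 0.0863]
eef_rot: [179.8, 0.4, -18.5]
ft_force: [0.8, -1.4, -0.4]
width: 0.0479
clock 2.7
q [ 16.38  26.01  95.91   0.    58.51 124.9 ]
eef_pos [0.51   0.1881 0.0863]
eef_rot [179.75   0.35 -18.53]
ft_force [ 0.83 -1.4  -0.38]
moment [-0.04 -0.01 -0.02]
width 0.0479
shift mm tool [ 2.2 -1.2 26.3] len 26.4
turn [0.25 0.35 0.27]
```

View pics/g1scene.png

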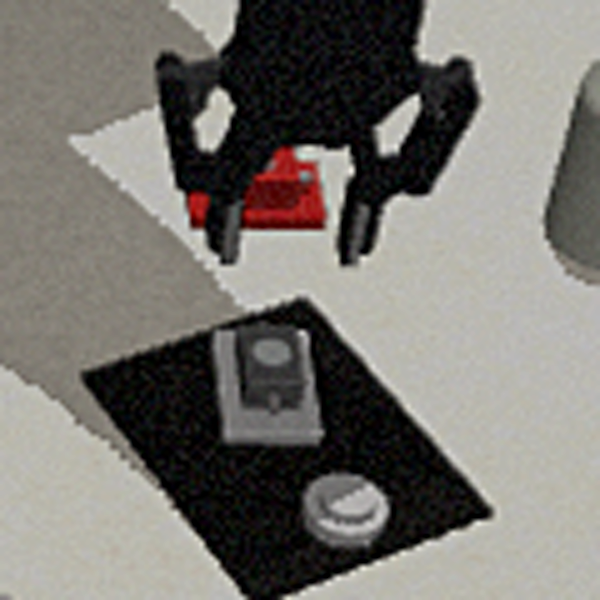

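The scene view shows the fingertips at crop (228,262) and (350,262), straddling the cell block at (270,370) with the jaws parallel to its sides. Before descending I'll check how far the fingertips stand from the TCP.

```bash
python3 d.py .5123 .1887 .06 180 0 -18.8; python3 - <<'E'
from h import *
from rig import read_state
s=read_state();p=s["eef_pos"]
y=np.radians(-18.5);v=np.array([-np.sin(y),np.cos(y),0])*s["width"]/2
for dz in(0,.004,.008):print(dz,((proj("scene",[p+v+[0,0,dz],p-v+[0,0,dz]])-[330,150]+.5)*5-.5).round(0).tolist())
E
```

```text
clock 2.8
q [ 16.38  25.69  95.64   0.    58.67 124.9 ]
eef_pos [0.5124 0.1887 0.091 ]
eef_rot [ 1.7999e+02  1.0000e-02 -1.8530e+01]
ft_force [-0.02  0.72 -0.35]
moment [-0.   -0.    0.01]
width 0.0482
shift mm tool [-0.1  0.1 31. ] len 31.0
turn [0.01 0.01 0.27]
0 [[340.0, 257.0], [233.0, 256.0]]
0.004 [[341.0, 250.0], [234.0, 249.0]]
0.008 [[342.0, 244.0], [235.0, 242.0]]
```

View pics/g1top.png

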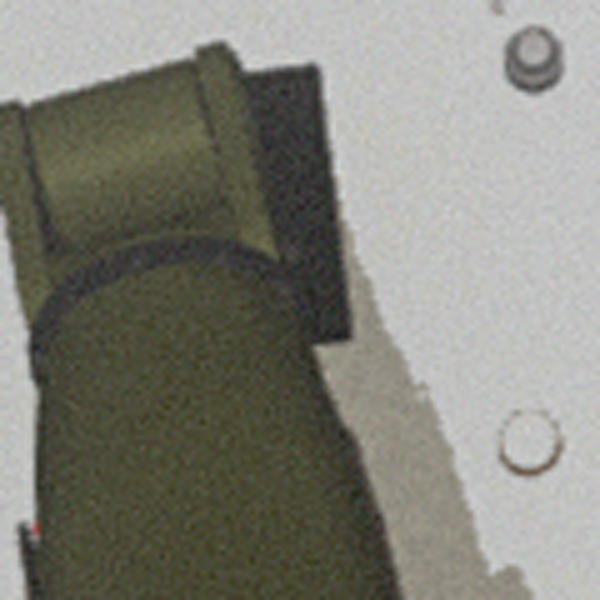

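```bash
python3 -m pendant '[0,0,20,0,0,0.3,0,0,20,0,0,0,0,0,15,0,0,0,0,0,8,0,0,0,0,0,5,0,0,0,0,0,3,0,0,0,0,0,0,0,0,0,0,0,0,0,0,0]'; python3 -m pendant '[0,0,2,0,0,0,0,0,0,0,0,0,0,0,0,0,0,0]'; python3 d.py .5123 .1887 .0165 180 0 -18.8
```

```text
clock: 3.6
eef_pos: [0.5125, 0.1888, 0.0198]
eef_rot: [-180.0, -0.0, -18.8]
ft_force: [0.6, -0.7, 0.9]
width: 0.0475
clock: 3.9
eef_pos: [0.5122, 0.1887, 0.0174]
eef_rot: [-180.0, -0.0, -18.8]
ft_force: [-1.0, 0.0, -0.1]
width: 0.0479
clock 3.9
q [ 16.38  32.3   97.45   0.    50.25 125.2 ]
eef_pos [0.5122 0.1887 0.0174]
eef_rot [-180.     -0.    -18.83]
ft_force [-0.98  0.04 -0.13]
moment [ 0.    0.02 -0.04]
width 0.0479
shift mm tool [ 0.1 -0.1  0.9] len 0.9
turn [-0.   -0.   -0.03]
```

```bash
python3 -m pendant '[0,0,0,0,0,0,0,0,0,0,0,0,0,0,0,0,0,0,0,0,0,0,0,0,0,0,0,0,0,0]' 20 45;  python3 - <<'E'
from rig import *
import cv2
for n,(x,y) in (("scene",(330,150)),):
    a=snapshot(n)[y:y+120,x:x+120,::-1];cv2.imwrite(f"pics/g2{n}.png",cv2.convertScaleAbs(cv2.resize(a,None,fx=5,fy=5,interpolation=2),alpha=1.5))
E
python3 d.py
```

```text
clock: 4.4
eef_pos: [0.5124, 0.1887, 0.0176]
eef_rot: [-180.0, -0.0, -18.8]
ft_force: [-0.7, 0.1, 5.1]
width: 0.0266
clock 4.45
q [ 16.38  32.29  97.43   0.    50.25 125.2 ]
eef_pos [0.5124 0.1887 0.0176]
eef_rot [-1.7998e+02 -2.0000e-02 -1.8820e+01]
ft_force [-1.15  0.1   6.09]
moment [-0.1   0.17 -0.06]
width 0.0267
```

View pics/g2scene.png

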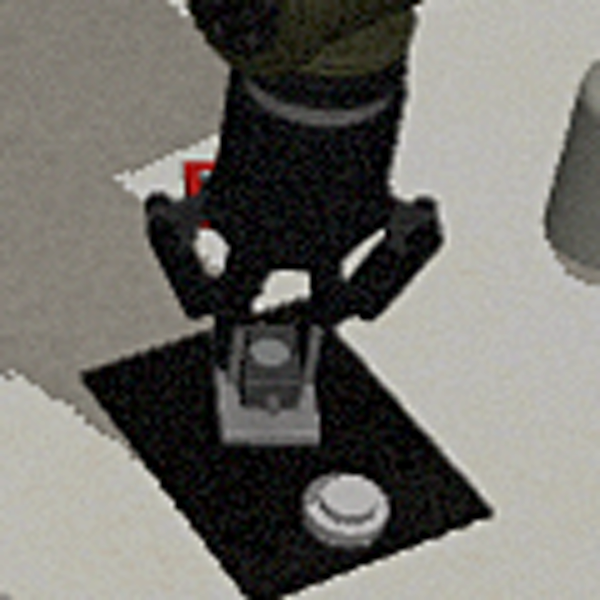

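The block is gripped at 26.7 mm wide, with the pads at crop (235,355) and (312,350) and the puck untouched. I'll lift it.

```bash
python3 -m pendant '[0,0,-8,0,0,0,0,0,-20,0,0,0,0,0,-25,0,0,0,0,0,-25,0,0,0,0,0,-25,0,0,0,0,0,-20,0,0,0,0,0,-8,0,0,0,0,0,0,0,0,0]'; python3 d.py .5087 -.1436 .146 180 0 -16.2
```

```text
clock: 5.25
eef_pos: [0.5124, 0.1888, 0.149]
eef_rot: [-180.0, -0.1, -18.8]
ft_force: [-0.9, 0.4, -1.6]
width: 0.0266
clock 5.25
q [ 16.38  21.3   93.17  -0.    65.45 125.2 ]
eef_pos [0.5124 0.1888 0.149 ]
eef_rot [-1.7995e+02 -7.0000e-02 -1.8820e+01]
ft_force [-0.91  0.39 -1.62]
moment [-0.    0.01  0.06]
width 0.0266
shift mm tool [103.7 315.8   2.9] len 332.4
turn [-0.04 -0.07 -2.62]
```

```bash
python3 -m pendant '[5,15,0,0,0,0,12,36,0,0,0,0,12,36,0,0,0,0,12,36,0,0,0,0,12,36,0,0,0,0,12,36,0,0,0,0,12,36,0,0,0,0,12,36,0,0,0,0,10,30,0,0,0,0,5,19,0,0,0,-2.6]'; python3 -m pendant '[0,0,0,0,0,0,0,0,0,0,0,0]'; python3 d.py .5087 -.1436 .076 180 0 -16.2
```

```text
clock: 6.25
eef_pos: [0.5074, -0.1467, 0.1469]
eef_rot: [180.0, 0.1, -16.3]
ft_force: [-0.3, 1.0, -1.8]
width: 0.0268
clock: 6.45
eef_pos: [0.5079, -0.1443, 0.1472]
eef_rot: [-180.0, 0.1, -16.3]
ft_force: [-0.1, 0.7, -1.4]
width: 0.0267
clock 6.45
q [-19.84  19.38  96.09   0.    64.64  86.49]
eef_pos [ 0.5079 -0.1443  0.1472]
eef_rot [-1.7999e+02  1.1000e-01 -1.6330e+01]
ft_force [-0.07  0.74 -1.42]
moment [ 0.02  0.01 -0.05]
width 0.0267
shift mm tool [ 0.7 -0.9 71.2] len 71.2
turn [-0.01  0.11 -0.13]
```

```bash
python3 -m pendant '[0.7,-0.9,12,0,0,0,0,0,20,0,0,0,0,0,20,0,0,0,0,0,12,0,0,0,0,0,4,0,0,0,0,0,0,0,0,0,0,0,0,0,0,0]'; python3 d.py .5087 -.1436 .0616 180 0 -16.2; cat > look.py <<'E'
import sys,cv2
from rig import snapshot
n,x,y,w,h,k,o=sys.argv[1:];x,y,w,h,k=map(int,(x,y,w,h,k))
f=snapshot(n)[:,:,::-1];cv2.imwrite(f"pics/{o}_full.png",f)
cv2.imwrite(f"pics/{o}.png",cv2.convertScaleAbs(cv2.resize(f[y:y+h,x:x+w],None,fx=k,fy=k,interpolation=2),alpha=1.6))
E
python3 look.py scene 195 180 100 100 6 p1; python3 look.py top 310 190 110 110 5 p1t
```

```text
clock: 7.15
eef_pos: [0.5099, -0.1433, 0.0809]
eef_rot: [180.0, -0.1, -16.2]
ft_force: [0.1, 0.5, -1.6]
width: 0.0266
clock 7.15
q [-19.66  24.72  98.74   0.    56.49  86.56]
eef_pos [ 0.5099 -0.1433  0.0809]
eef_rot [ 1.800e+02 -6.000e-02 -1.622e+01]
ft_force [ 0.06  0.49 -1.55]
moment [-0.   -0.03  0.01]
width 0.0266
shift mm tool [-1.1  0.6 19.3] len 19.4
turn [ 0.   -0.06 -0.02]
```

View pics/p1.png

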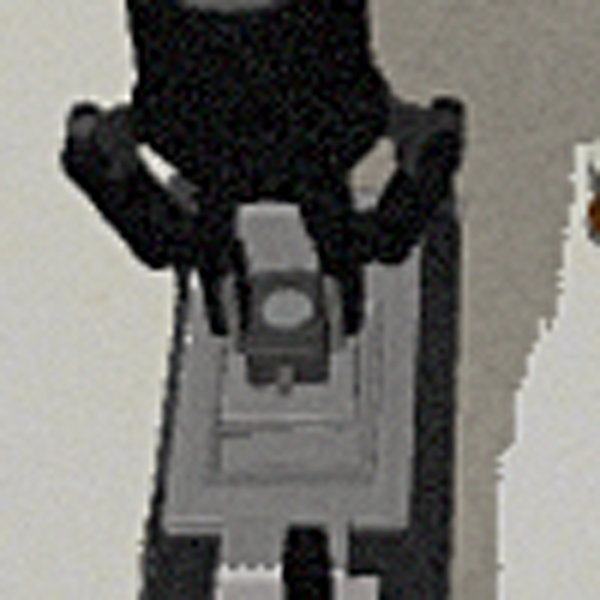

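View pics/p1t.png

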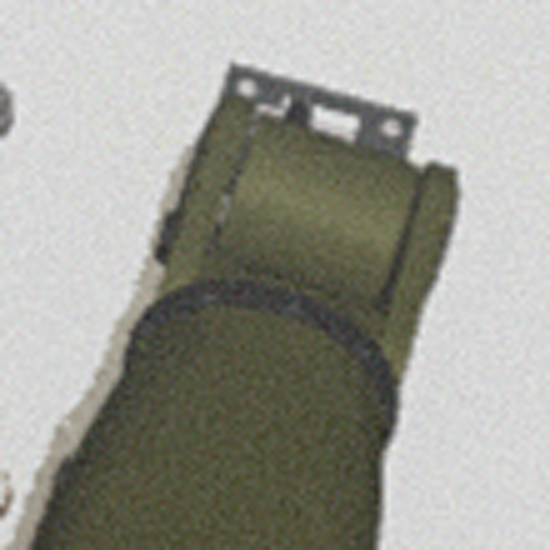

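```bash
cat > ov.py <<'E'
import sys
from h import *
from rig import read_state
src,out,px,py,pyaw,tz=sys.argv[1],sys.argv[2],*map(float,sys.argv[3:7])
x0,y0,w,h,k=map(int,sys.argv[7:12])
im=cv2.imread(src)[y0:y0+h,x0:x0+w];im=cv2.convertScaleAbs(cv2.resize(im,None,fx=k,fy=k,interpolation=2),alpha=1.8)
def dr(p,a,b,z,c,dx=0):
    uv=(proj("scene",place(p,[[dx+sx*a,sy*b,z] for sx,sy in((1,1),(1,-1),(-1,-1),(-1,1))]))+.5-[x0,y0])*k-.5
    cv2.polylines(im,[np.int32(uv*8)],True,c,1,cv2.LINE_AA,3)
P=[px,py,np.radians(pyaw)]
dr(P,.037,.025,.048,(0,255,0));dr(P,.042,.030,.055,(0,160,0));dr(P,.135,.055,.012,(255,200,0),.005)
if tz>=0:
    s=read_state();e=s["eef_pos"];Q=[e[0],e[1],np.radians(s["eef_rot"][2])];z=e[2]-tz
    dr(Q,.035,.023,z,(0,0,255));dr(Q,.035,.023,z+.008,(0,0,255));dr(Q,.02,.014,z+.026,(255,0,255))
cv2.imwrite(out,im)
E
python3 ov.py pics/p1_full.png pics/o1.png .5087 -.1436 -16.2 .0136 205 215 80 75 8
python3 ov.py pics/scene0.png pics/o0.png .5087 -.1436 -16.2 -1 205 200 80 75 8
```

```text
(no output)
```

View pics/o1.png

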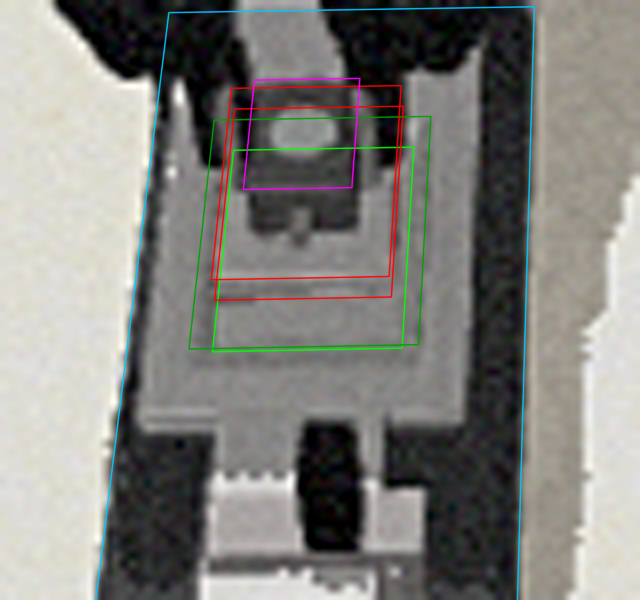

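View pics/o0.png

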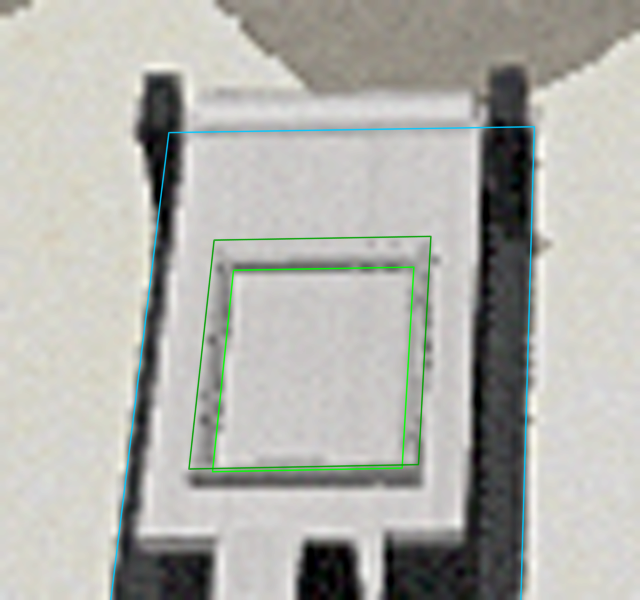

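```bash
python3 ov.py pics/p1_full.png pics/o2.png .5087 -.1436 -16.2 .0136 226 220 36 40 15; python3 - <<'E'
import cv2
a=cv2.imread("pics/p1_full.png")[220:260,226:262];cv2.imwrite("pics/o3.png",cv2.convertScaleAbs(cv2.resize(a,None,fx=15,fy=15,interpolation=2),alpha=2.2))
E
```

```text
(no output)
```

View pics/o2.png

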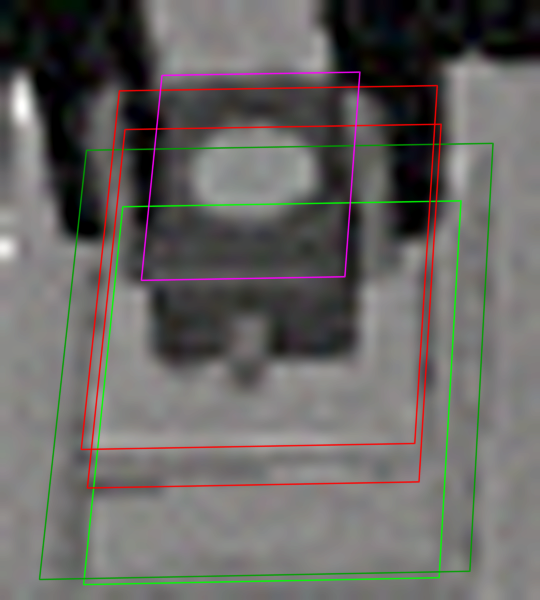

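View pics/o3.png

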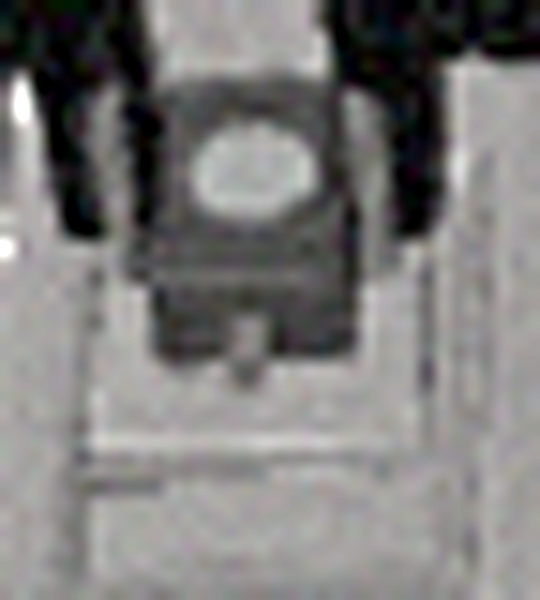

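The overlay agrees with the picture to about 0.5 mm: the flange front edge is at (85–420, 445) and the block sides match. I'll lower it into the pocket.

```bash
python3 -m pendant '[-0.6,0.4,4,0,0,0,0,0,4,0,0,0,0,0,4,0,0,0,0,0,3,0,0,0,0,0,2,0,0,0,0,0,1,0,0,0,0,0,0,0,0,0,0,0,0,0,0,0]';  python3 d.py .5087 -.1436 .0616 180 0 -16.2;python3 look.py scene 205 195 80 75 8 p2
```

```text
clock: 8.05
eef_pos: [0.509, -0.1435, 0.0624]
eef_rot: [-180.0, -0.0, -16.2]
ft_force: [0.3, 0.5, -0.3]
width: 0.027
clock 8.05
q [-19.72  26.29  99.4    0.    54.29  86.51]
eef_pos [ 0.509  -0.1435  0.0624]
eef_rot [-1.800e+02 -1.000e-02 -1.623e+01]
ft_force [ 0.33  0.47 -0.3 ]
moment [0.02 0.09 0.03]
width 0.027
shift mm tool [-0.2  0.1  0.8] len 0.8
turn [-0.   -0.01 -0.03]
```

View pics/p2.png

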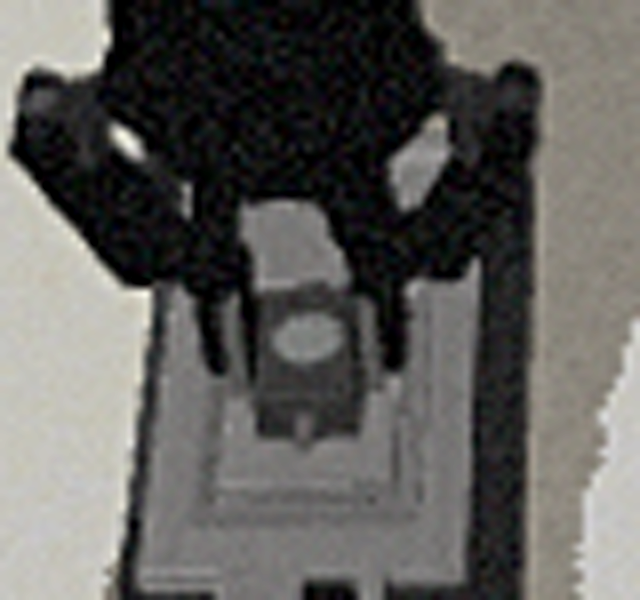

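The flange sits inside the pocket walls (front edge at (215–395,487), wall at about (205–415,510)) and touches lightly. I'll press down 0.8 mm and open.

```bash
python3 -m pendant '[0,0,0.8,0,0,0,0,0,0,0,0,0]'; python3 -m pendant '[0,0,0,0,0,0,0,0,0,0,0,0,0,0,0,0,0,0,0,0,0,0,0,0]' 42; python3 -m pendant '[0,0,-5,0,0,0,0,0,-20,0,0,0,0,0,-40,0,0,0,0,0,-40,0,0,0,0,0,-15,0,0,0]'; python3 look.py scene 205 195 80 75 8 p3
```

```text
clock: 8.3
eef_pos: [0.509, -0.1436, 0.0616]
eef_rot: [180.0, -0.0, -16.2]
ft_force: [1.4, 0.2, -0.1]
width: 0.027
clock: 8.7
eef_pos: [0.5089, -0.1435, 0.0615]
eef_rot: [-180.0, -0.0, -16.2]
ft_force: [-0.3, 0.4, -0.4]
width: 0.0424
clock: 9.2
eef_pos: [0.5099, -0.1439, 0.1858]
eef_rot: [180.0, -0.3, -16.2]
ft_force: [0.3, -0.7, -1.0]
width: 0.0423
```

View pics/p3.png

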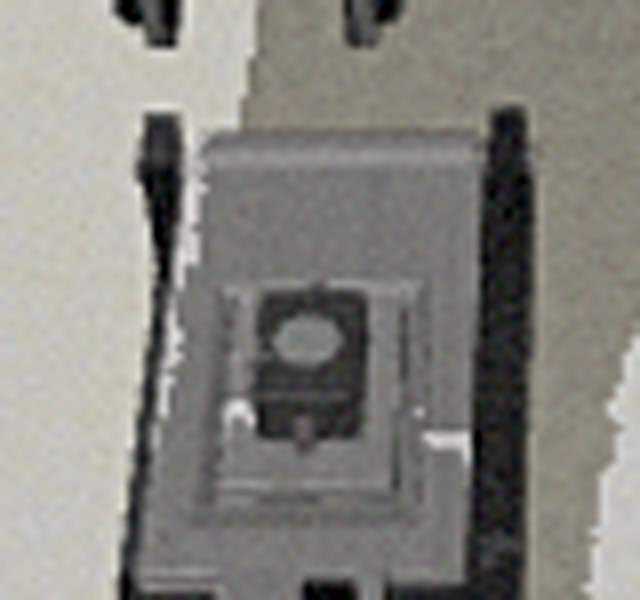

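```bash
cat > ov2.py <<'E'
import sys
from h import *
src,out=sys.argv[1:3];Q=list(map(float,sys.argv[3:7]));x0,y0,w,h,k=map(int,sys.argv[7:12])
im=cv2.imread(src)[y0:y0+h,x0:x0+w];im=cv2.convertScaleAbs(cv2.resize(im,None,fx=k,fy=k,interpolation=2),alpha=1.8)
raw=im.copy()
P=[Q[0],Q[1],np.radians(Q[2])]
for a,b,z,c in((.035,.023,.008,(0,0,255)),(.02,.014,.026,(255,0,255)),(.037,.025,0,(0,255,0))):
    uv=(proj("scene",place(P,[[sx*a,sy*b,z+Q[3]] for sx,sy in((1,1),(1,-1),(-1,-1),(-1,1))]))+.5-[x0,y0])*k-.5
    cv2.polylines(im,[np.int32(uv*8)],True,c,1,cv2.LINE_AA,3)
cv2.imwrite(out,np.hstack([raw,im]))
E
python3 ov2.py pics/p3_full.png pics/o4.png .509 -.1436 -16.2 .048 224 225 36 40 11; python3 d.py
```

```text
clock 9.25
q [-19.72  16.82  93.79  -0.    69.    86.5 ]
eef_pos [ 0.5102 -0.144   0.1866]
eef_rot [179.98  -0.38 -16.22]
ft_force [-0.34 -1.11  2.74]
moment [-0.01 -0.   -0.06]
width 0.0421
```

View pics/o4.png

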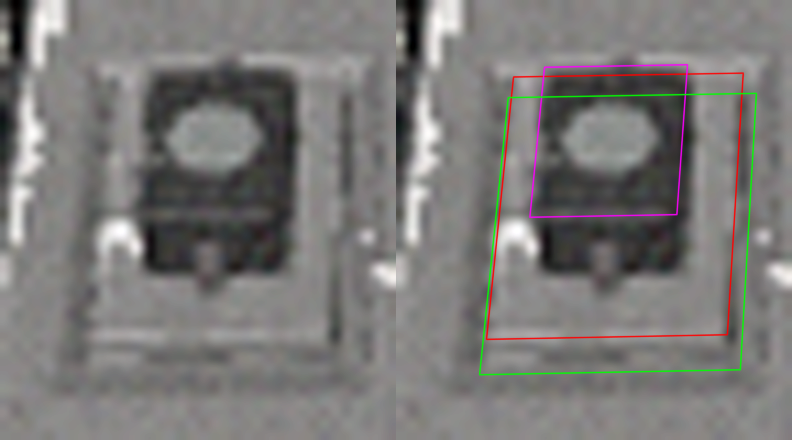

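The flange top outline at seated height matches (crop (90,335) to (333,335)), so the cell lies flat in the pocket. Next is the knob.

```bash
python3 - <<'E'
from h import *
print(ray("top",un([243,100],5,320,195),.083))
K=place([.509,-.1436,np.radians(-16.2)],[[.1,.012,.083]]);print(K)
print("top",proj("top",K),"scene",proj("scene",K))
im=cv2.imread("pics/p3_full.png");x0,y0,k=222,250,14
im=cv2.convertScaleAbs(cv2.resize(im[y0:y0+40,x0:x0+45],None,fx=k,fy=k,interpolation=2),alpha=2)
im0=cv2.imread("pics/top0.png");
im0=cv2.convertScaleAbs(cv2.resize(im0[200:235,350:395],None,fx=k,fy=k,interpolation=2),alpha=2)
def dr(im,n,z,c,x0,y0):
    uv=(proj(n,place([K[0,0],K[0,1],np.radians(-16.2)],[[sx*.011,sy*.007,z] for sx,sy in((1,1),(1,-1),(-1,-1),(-1,1))]))+.5-[x0,y0])*k-.5
    cv2.polylines(im,[np.int32(uv*8)],True,c,1,cv2.LINE_AA,3)
for i,n,a,b in((im,"scene",x0,y0),(im0,"top",350,200)):
    dr(i,n,.083,(0,0,255),a,b);dr(i,n,.055,(0,255,0),a,b)
cv2.imwrite("pics/k_s.png",im);cv2.imwrite("pics/k_t.png",im0)
E
python3 d.py .6084 -.16 .15 180 0 -16.2
```

```text
[ 0.60537626 -0.15807765  0.083     ]
[[ 0.60837726 -0.15997559  0.083     ]]
top [[368.88089791 213.51192342]] scene [[245.54428027 270.77958497]]
clock 9.25
q [-19.72  16.82  93.79  -0.    69.    86.5 ]
eef_pos [ 0.5102 -0.144   0.1866]
eef_rot [179.98  -0.38 -16.22]
ft_force [-0.34 -1.11  2.74]
moment [-0.01 -0.   -0.06]
width 0.0421
shift mm tool [ 98.5 -12.1  37.3] len 106.0
turn [ 0.02 -0.38 -0.02]
```

View pics/k_s.png

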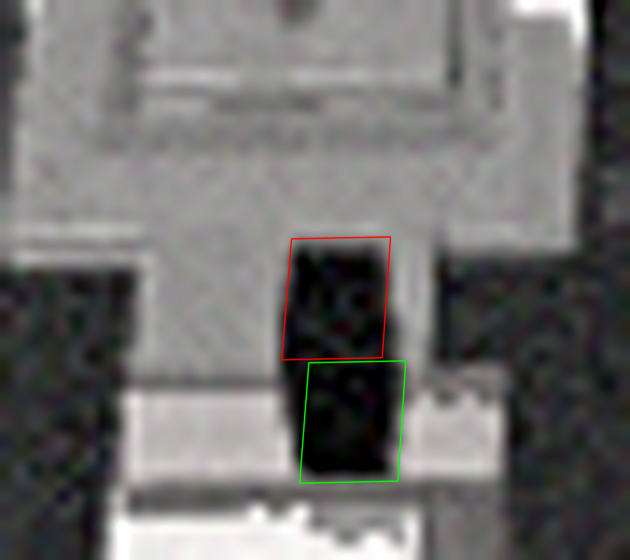

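View pics/k_t.png

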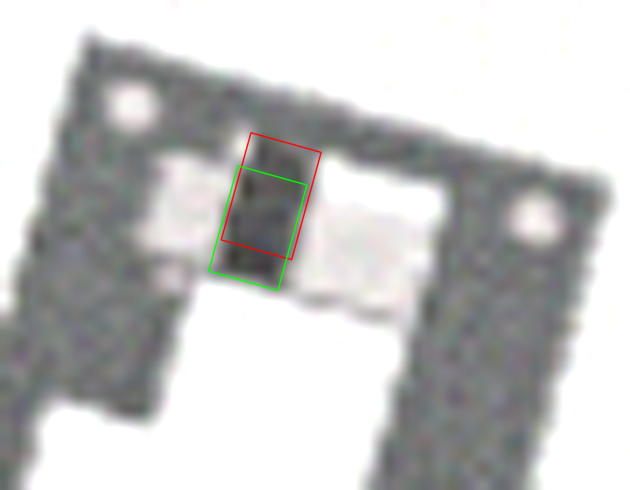

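Both views put the knob within about 1 mm of the model at (0.608,-0.160). I'll move over it and then down to TCP z of about 0.066.

```bash
python3 -m pendant '[15,-2,0,0,0,0,30,-4,0,0,0,0,30,-4,10,0,0,0,16,-2,15,0,0,0,6,0,12,0,0,0,0,0,0,0,0,0]' 38; python3 d.py .6080 -.16 .066 180 0 -16.2
```

```text
clock: 9.85
eef_pos: [0.6045, -0.1589, 0.1419]
eef_rot: [-180.0, 0.2, -16.2]
ft_force: [0.1, 0.0, 0.6]
width: 0.0376
clock 9.85
q [-18.08  31.38  79.35  -0.    69.5   88.14]
eef_pos [ 0.6045 -0.1589  0.1419]
eef_rot [-179.99    0.23  -16.22]
ft_force [0.1  0.04 0.63]
moment [ 0.02  0.   -0.01]
width 0.0376
shift mm tool [ 4.   0.1 75.9] len 76.0
turn [-0.01  0.23 -0.02]
```

```bash
python3 -m pendant '[1,0,15,0,0,0,0,0,20,0,0,0,0,0,15,0,0,0,0,0,8,0,0,0,0,0,3,0,0,0,0,0,0,0,0,0]'; python3 d.py .6080 -.16 .066 180 0 -16.2; python3 look.py scene 205 200 90 95 7 n1
```

```text
clock: 10.45
eef_pos: [0.6063, -0.1594, 0.0836]
eef_rot: [180.0, -0.0, -16.2]
ft_force: [-0.5, -0.4, 0.5]
width: 0.0381
clock 10.45
q [-18.08  35.32  81.58   0.    63.1   88.15]
eef_pos [ 0.6063 -0.1594  0.0836]
eef_rot [ 1.800e+02 -1.000e-02 -1.623e+01]
ft_force [-0.52 -0.43  0.5 ]
moment [0.01 0.   0.01]
width 0.0381
shift mm tool [ 1.8  0.1 17.6] len 17.7
turn [ 0.   -0.01 -0.03]
```

View pics/n1.png

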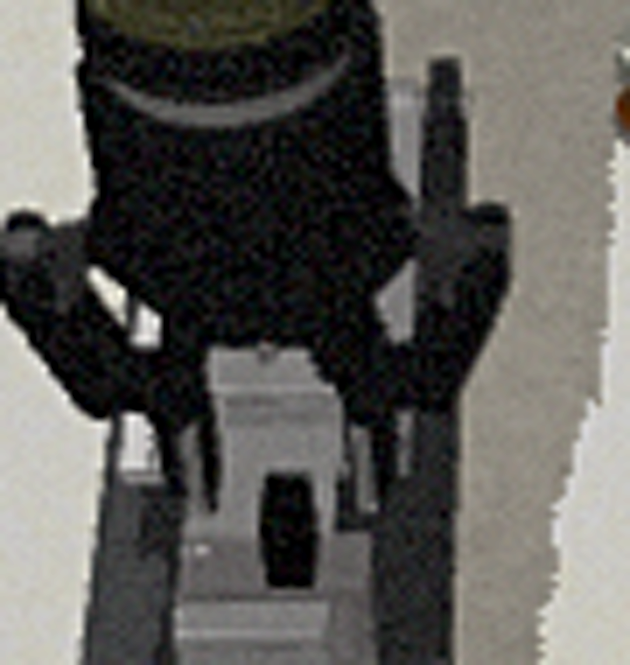

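The fingertips at (205,505) and (370,510) straddle the knob centred at (288,530). I'll go down and close.

```bash
python3 -m pendant '[0.8,0,5,0,0,0,0.9,0,6,0,0,0,0,0,4,0,0,0,0,0,2,0,0,0,0,0,0,0,0,0]'; python3 -m pendant '[0,0,0,0,0,0,0,0,0,0,0,0,0,0,0,0,0,0,0,0,0,0,0,0,0,0,0,0,0,0]' 5 50; python3 d.py; python3 look.py scene 205 200 90 95 7 n2
```

```text
clock: 11.0
eef_pos: [0.6078, -0.1598, 0.0661]
eef_rot: [-180.0, 0.0, -16.2]
ft_force: [0.5, 0.1, 0.2]
width: 0.0377
clock: 11.5
eef_pos: [0.608, -0.1601, 0.0668]
eef_rot: [180.0, -0.0, -16.2]
ft_force: [-2.0, -3.3, 4.0]
width: 0.0125
clock 11.5
q [-1.809e+01  3.675e+01  8.175e+01 -2.000e-02  6.147e+01  8.816e+01]
eef_pos [ 0.608  -0.1601  0.0668]
eef_rot [ 1.7998e+02 -2.0000e-02 -1.6230e+01]
ft_force [-2.04 -3.35  4.01]
moment [-0.53  0.38 -0.05]
width 0.0125
```

View pics/n2.png

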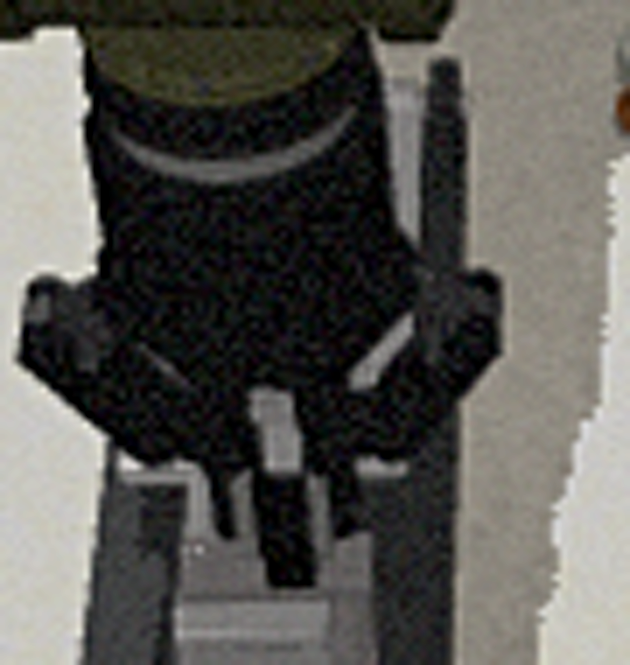

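The jaws closed on the knob at 12.5 mm wide, with the fingers at (225,505) and (345,505) around the knob at (285,530). I'll pull left along tool −y in stages.

```bash
python3 -m pendant '[0,-2,0,0,0,0,0,-3,0,0,0,0,0,-3,0,0,0,0,0,-2,0,0,0,0,0,-1.5,0,0,0,0,0,0,0,0,0,0,0,0,0,0,0,0]'; python3 -m pendant '[0,-1,0,0,0,0,0,0,0,0,0,0]';python3 -m pendant '[0,-1,0,0,0,0,0,0,0,0,0,0]'; python3 d.py
```

```text
clock: 12.25
eef_pos: [0.6112, -0.1492, 0.0668]
eef_rot: [180.0, -0.0, -16.2]
ft_force: [-3.3, -5.3, 6.0]
width: 0.0126
clock: 12.45
eef_pos: [0.6115, -0.1483, 0.0668]
eef_rot: [180.0, -0.0, -16.2]
ft_force: [-3.3, -5.7, 5.7]
width: 0.0128
clock: 12.65
eef_pos: [0.6118, -0.1474, 0.0668]
eef_rot: [180.0, -0.0, -16.2]
ft_force: [-3.5, -6.0, 5.0]
width: 0.0126
clock 12.65
q [-1.686e+01  3.681e+01  8.165e+01 -5.000e-02  6.151e+01  8.940e+01]
eef_pos [ 0.6118 -0.1474  0.0668]
eef_rot [ 1.7995e+02 -3.0000e-02 -1.6230e+01]
ft_force [-3.5  -5.96  5.02]
moment [-1.09  0.6  -0.03]
width 0.0126
```

```bash
python3 -m pendant '[0,-0.8,0,0,0,0,0,0,0,0,0,0]';python3 -m pendant '[0,-0.7,0,0,0,0,0,0,0,0,0,0]'; python3 -m pendant '[0,-0.5,0,0,0,0,0,0,0,0,0,0]'
```

```text
clock: 12.85
eef_pos: [0.6119, -0.1467, 0.0668]
eef_rot: [179.9, -0.0, -16.2]
ft_force: [-4.0, -7.1, 6.1]
width: 0.0125
clock: 13.05
eef_pos: [0.612, -0.1466, 0.0668]
eef_rot: [179.9, -0.0, -16.2]
ft_force: [-3.8, -11.6, 5.9]
width: 0.0128
clock: 13.25
eef_pos: [0.612, -0.1465, 0.0667]
eef_rot: [179.9, -0.0, -16.3]
ft_force: [-5.8, -13.3, 4.3]
width: 0.0127
```

The latch is at its stop: 14 mm of travel, and the force climbs beyond the 7 N spring. Next I lift along the hinge arc: 1° is [-0.43,0,-3.49] with +1° about tool y, and 2° is [-0.92,0,-6.97].

```bash
python3 -m pendant '[-0.43,0.3,-3.49,0,1,0,-0.43,0,-3.49,0,1,0,-0.43,0,-3.49,0,1,0,0,0,0,0,0,0,0,0,0,0,0,0]'; python3 d.py; python3 look.py scene 195 190 100 95 7 l1
```

```text
clock: 13.75
eef_pos: [0.6105, -0.1462, 0.0767]
eef_rot: [179.9, -3.0, -16.3]
ft_force: [-0.4, -12.8, -1.3]
width: 0.013
clock 13.75
q [-16.78  34.49  84.04  -0.1   58.44  89.52]
eef_pos [ 0.6105 -0.1462  0.0767]
eef_rot [179.89  -3.02 -16.25]
ft_force [ -0.41 -12.77  -1.29]
moment [-2.23  0.21 -0.07]
width 0.013
```

View pics/l1.png

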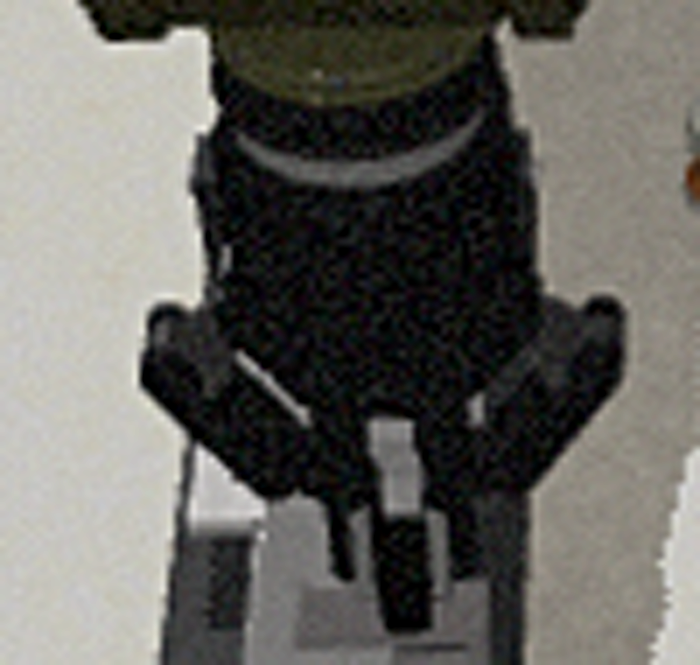

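The knob is still between the pads at (400,560) and the downward load has shifted by about 6 N, as expected when the nose is carried. I'll continue.

```bash
python3 -m pendant '[-0.92,0,-6.97,0,2,0,-0.92,0,-6.97,0,2,0,-0.92,0,-6.97,0,2,0,0,0,0,0,0,0]'; python3 d.py; python3 look.py scene 195 190 100 95 7 l2
```

```text
clock: 14.2
eef_pos: [0.606, -0.1449, 0.098]
eef_rot: [179.9, -9.1, -16.2]
ft_force: [-0.6, -13.6, -2.4]
width: 0.0129
clock 14.2
q [-1.681e+01  2.965e+01  8.895e+01 -2.000e-02  5.227e+01  8.946e+01]
eef_pos [ 0.606  -0.1449  0.098 ]
eef_rot [179.89  -9.13 -16.24]
ft_force [ -0.64 -13.61  -2.36]
moment [-2.27  0.3  -0.32]
width 0.0129
```

View pics/l2.png

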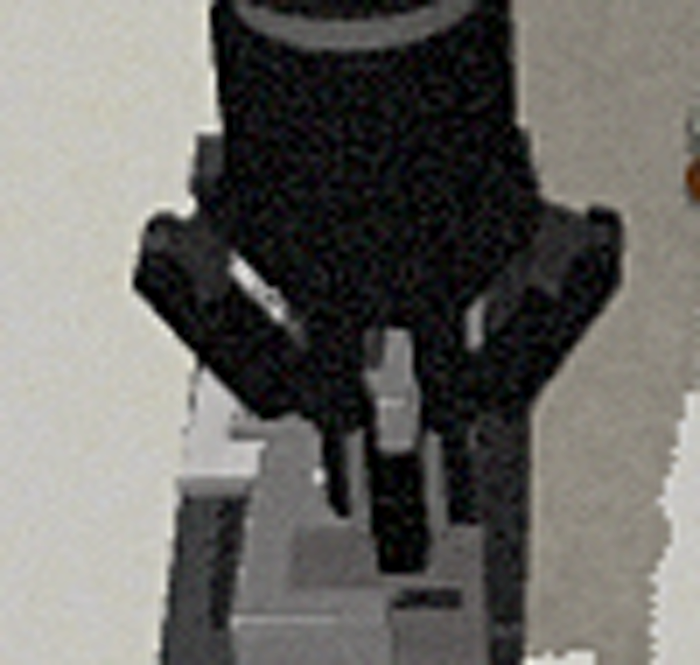

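The nose rises with the knob (knob at (398,510), dark latch slot below the bar at (430,597)). I'll do the remaining 11° now, slowing at the end.

```bash
python3 -m pendant '[-0.92,0,-6.97,0,2,0,-0.92,0,-6.97,0,2,0,-0.92,0,-6.97,0,2,0,-0.92,0,-6.97,0,2,0,-0.92,0,-6.97,0,2,0,-0.43,0,-3.49,0,1,0,0,0,0,0,0,0,0,0,0,0,0,0]'; python3 d.py; python3 look.py scene 195 170 100 115 6 l3; python3 look.py top 310 190 110 110 5 l3t
```

```text
clock: 15.05
eef_pos: [0.5929, -0.141, 0.1336]
eef_rot: [179.9, -20.0, -16.2]
ft_force: [-0.3, -15.0, -1.0]
width: 0.0126
clock 15.05
q [-16.87  21.17  97.91   0.19  40.88  89.27]
eef_pos [ 0.5929 -0.141   0.1336]
eef_rot [179.91 -20.04 -16.25]
ft_force [ -0.32 -15.02  -1.  ]
moment [-2.3   0.48 -0.82]
width 0.0126
```

View pics/l3.png

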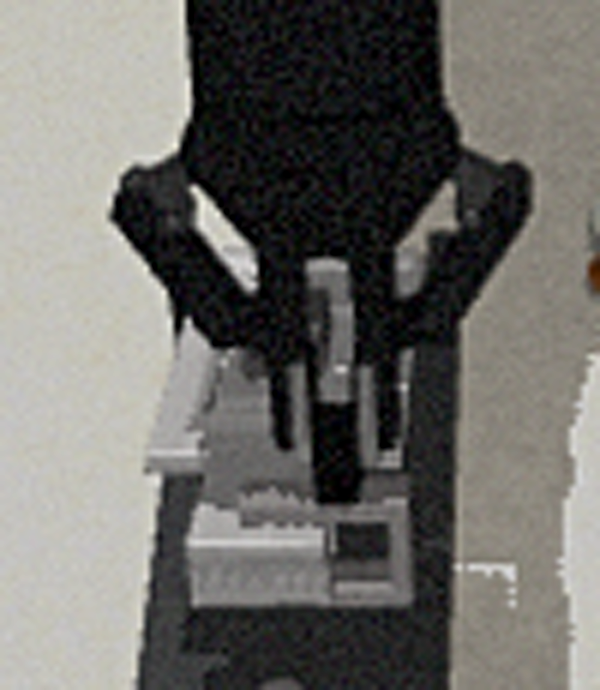

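View pics/l3t.png

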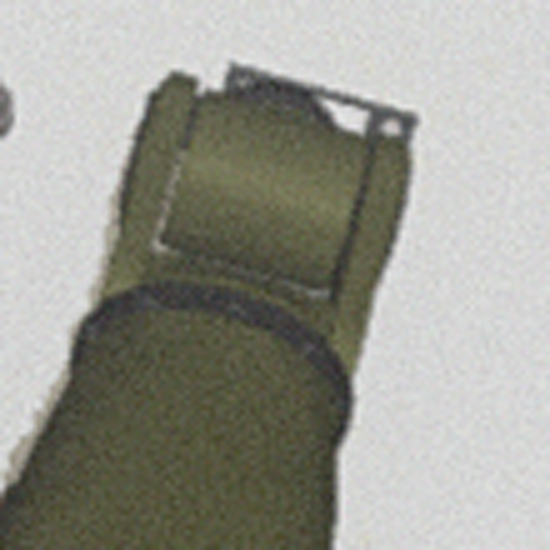

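```bash
python3 - <<'E'
from h import *
P0=[.509,-.1436,np.radians(-16.2)]
def car(L,t):
    L=np.float64(L);t=np.radians(t);c,s=np.cos(t),np.sin(t)
    X=np.c_[c*L[:,0]-s*L[:,2]-.1,L[:,1],s*L[:,0]+c*L[:,2]+.044];return place(P0,X)
def run(src,out,ts,x0,y0,w,h,k):
    im=cv2.imread(src)[y0:y0+h,x0:x0+w];im=cv2.convertScaleAbs(cv2.resize(im,None,fx=k,fy=k,interpolation=2),alpha=2);raw=im.copy()
    for t,col in ts:
        for poly in ([[.158,.043,.004],[.158,-.043,.004],[0.02,-.043,.004],[.02,.043,.004]],[[.22,.022,-.004],[.22,-.022,-.004],[.22,-.022,.004],[.22,.022,.004]],
          [[.211,.033,.039],[.211,.019,.039],[.211,.019,.011],[.211,.033,.011]],
          [[.12,.014,.030],[.12,-.014,.030],[.08,-.014,.030],[.08,.014,.030]],[[.135,.023,.012],[.135,-.023,.012],[.065,-.023,.012],[.065,.023,.012]]):
            uv=(proj("scene",car(poly,t))+.5-[x0,y0])*k-.5
            cv2.polylines(im,[np.int32(uv*8)],True,col,1,cv2.LINE_AA,3)
    cv2.imwrite(out,np.hstack([raw,im]))
run("pics/l3_full.png","pics/o5.png",[(20,(0,0,255)),(17,(0,255,0))],205,205,75,75,5)
E
```

```text
(no output)
```

View pics/o5.png

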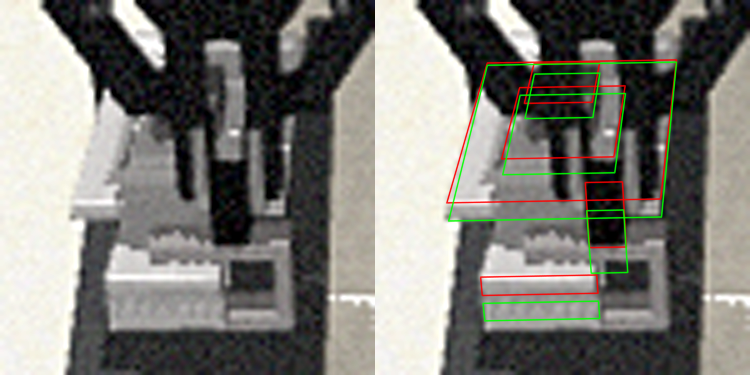

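The 20° model lines up with the nose front and the knob, and the 17° one does not. The strip of the cell block visible between the fingers (left image, (213,85)) is where a seated cell would be. I'll hold briefly, check stability and look at the whole scene.

```bash
python3 -m pendant '[0,0,0,0,0,0,0,0,0,0,0,0,0,0,0,0,0,0,0,0,0,0,0,0,0,0,0,0,0,0]'; python3 d.py; python3 look.py scene 215 190 60 60 10 f1; python3 -c "
from rig import read_state;print(read_state()['qd'].round(3))"
```

```text
clock: 15.65
eef_pos: [0.593, -0.141, 0.1334]
eef_rot: [179.9, -20.0, -16.2]
ft_force: [-2.0, -14.9, -1.4]
width: 0.0125
clock 15.65
q [-16.87  21.2   97.89   0.19  40.88  89.27]
eef_pos [ 0.593  -0.141   0.1334]
eef_rot [179.91 -20.03 -16.25]
ft_force [ -1.96 -14.92  -1.38]
moment [-2.35  0.45 -0.84]
width 0.0125
[ 0.001 -0.01   0.095 -0.134 -0.037  0.034]
```

View pics/f1.png

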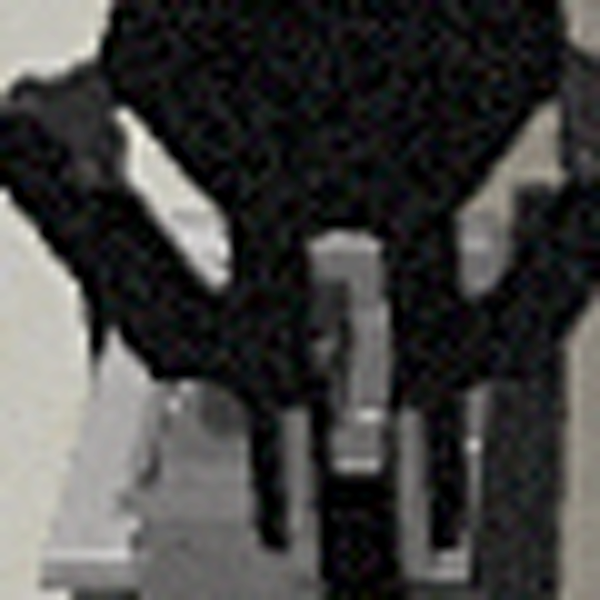

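View pics/f1_full.png

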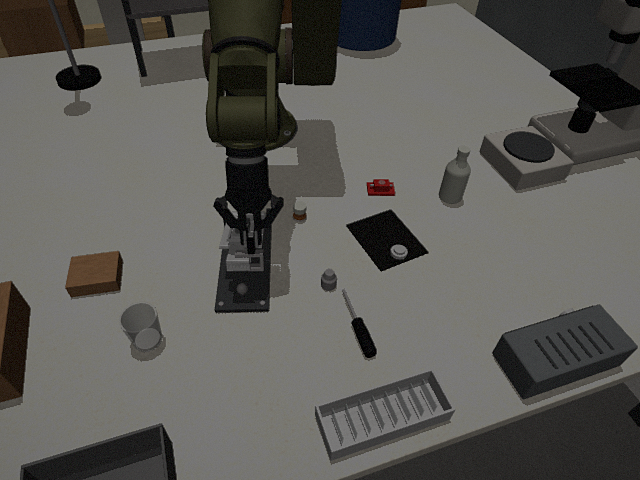

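The arm holds still at 20° with the block's right side visible at (330,310) and its flange beside it. The puck, jar, objective, driver, red look-alike, bottle and beaker are all where they started. Handing in.

```bash
python3 -c "
from rig import hand_in;print(hand_in())"
```

```text
the job is handed in; nothing more can be done
None
```

I seated the flow cell in the pocket and let go of it. Then I pulled the latch knob fully left with the arm still down, raised the arm to about 20°, and handed in at 15.7 s while still gripping the knob.

- **Cell seated:** after release, the picture matched the model of a cell lying flat on the pocket floor to about 1 mm. I could not measure its turn closer than about 2–3°.
- **Latch:** the knob travelled 14 mm. The side force then rose from about 7 N to 13 N, so it was against the stop.
- **Tilt:** the tool read 20.0° and was holding still. The nose and knob in the picture fit 20° and not 17°.
- **Cell after the lift:** the gripper hid most of the cell, so only the strip between the fingers could be checked. It was where a seated cell would be. The top camera was blocked by the arm.
- **Side load:** about 15 N still pulls on the knob at the end, against the latch stop. That is more than the 7 N spring alone, because I kept it pulled against the stop.
- **Everything else:** the bystanders and the red look-alike look unmoved in the last picture.

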